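# Open a gate valve to its back-seat, then ease it off half a turn

## Robot

A 6-joint arm with a two-finger parallel gripper is mounted at the origin on the work surface. World frame = base frame: x ahead of the robot, y to its left, z up, the work surface at z = 0. Lengths are in m, angles in rad, forces in N, time in s.
With the tool pointing down it reaches from about 0.375 to 0.975 m from the base axis. Payload 3.8 kg.
Tool frame: the origin (TCP) lies midway between the tips of the shut fingers; the grasp point (between the pads) lies 19 mm behind it; z points along the fingers, y is the line along which they close (so a half turn about z gives the same grasp; the last joint's range is limited). The gripper opens to 85 mm and grips with 20 to 120 N. Pads are 22 mm wide; open, the fingers measure 114 mm over their backs; the gripper's body (76 mm by 85 mm) begins 54 mm behind the grasp point. The pads swing forward as they close: fully open they stand 13 mm farther back than shut.
Start: joints at [1.086, 0.264, 1.604, -0, 1.274, -0.037], TCP at [0.292, 0.608, 0.231] pointing down, gripper open.
Joint ranges: [-2.63, 2.63], [-0.94, 2.18], [0.31, 2.57], [-1.31, 4.45], [0, 2.66], [-2.55, 2.55]. Speed limits (rad/s): [2.57, 2.57, 3.14, 3.14, 3.14, 3.14].

## Interface

Orientations are given as a rotation vector (axis times angle).
In Python, from workcell import bot, imaging gives the robot as it stands.
- The arm moves only by the tool step_arm, never from a script. Its argument "series" is a list of rows, each an object of numbers: "grip": the closure, from -1 (fully open) to 1 (shut); "x", "y", "z": the shift along the tool's x, y, z normalised to -1 to 1, where 1 is 500 mm; "ax", "ay", "az": the turn, a rotation vector about the tool's x, y, z normalised to -1 to 1, where 1 is 30 degrees. A call has 1 to 12 rows; each row is the pose to reach, as a shift and turn from the pose commanded when the call began, along the tool's axes at that moment; what a row does not reach only later rows make up. A row lasts 1/10 s, in which the tool goes at most 50 mm and 8.59 degrees, less where a joint would pass 70% of its speed; a pose out of reach is approached as far as the arm can. A call with a number of a shift or a turn outside -1 to 1 is refused whole. A call with a gripper value outside its range is refused whole. The fingers move at their own pace and stop on an object; "force" is the grip in N (left out, the last holds). Time passes only in rows, so rows that repeat a pose let the fingers close. It gives the time, the measured TCP pose, the force, the opening and the grip force at its end, in the units of the state.
- bot.read_state(): the state, without advancing time (a new reading comes with each control period).
- imaging.read_camera(name): name is "side" or "top" or "wrist"; returns a dict with "img" (384x512x3 uint8, red, green, blue), "fx", "fy", "cx", "cy" (pixels), "R" (3x3) and "t" (3): a world point X has camera coordinates R X + t. Camera axes: x right, y down, z forward; pixel columns grow to the right and rows downward; lengths in m; the calibration is good to about 2 mm. The wrist camera is an equidistant fisheye: a pixel r from the principal point sees the ray r / f radians off the axis. A picture is of the moment at which its call begins. There is no depth.
- bot.finish_job(): hands the job in; it is judged then, once.
The state is a dict: "time": time; "q": joint angles; "joint_vel": joint speeds; "joint_torque": joint torques, N m; "tool_pos": TCP position; "tcp_rot": TCP orientation; "wrist_force": force on the tool from outside, world axes, zero at the start; "torque": the same for the moment, N m; "width": opening from 0.0 (shut) to 1.0 (fully open); "grip_force": force on a finger pad.
Only numpy, scipy, OpenCV 4.12 (cv2) and the standard library are available. Lean on these libraries where they do the work, as an engineer would, in place of code of your own. Each camera call takes 0.05 s, during which the arm holds its last target. There are 200 camera calls.

## Task

Open the rebuilt gate valve on the bench with its red handwheel (anticlockwise from above) until the stem comes up gently against its internal back-seat, without forcing it. Then ease it off again so that the stem itself is screwed back down by half a turn (2.5 mm): the wheel is badly worn and has a lot of slack, so feel when the slack is taken up and only count from there. Let go of the wheel and leave the other things on the bench where they are.

Things in the scene. Friction and masses are not known exactly. Their poses are not given: they have to be found in the camera images.
- valve: bronze gate valve, pipe axis along its y, on a green base plate 160 x 300 x 12 mm fixed to the bench; origin at the centre of the plate's underside, z up. A red handwheel 134 mm across turns on the vertical axis through the origin. Anticlockwise from above raises the stem 5 mm per turn of the stem nut, clockwise lowers it.
- hub (a point): centre of the wheel, on its axis, at rim height, 174 mm above the bench (rim bar 14 mm thick); turns with the wheel, its x axis points to the handle. After each reversal the wheel turns freely through slack of unknown size, much of a turn, before it drives the nut; it starts anywhere in it. At the handle the slack takes about 1 N, driving the nut about 10 N (6 to 9 N when paused).
- handle (a point): mid-height of the wheel's upright black handle, a round sleeve 21 mm in diameter, 50 mm tall, on the rim 60 mm from the axis; this point is 217 mm above the bench, 20 mm below the handle's top, 30 mm above its lower end. It goes round with the wheel; the sleeve spins freely on its pin, so the gripper need not turn.
- stem_tip (a point): top of the steel stem, 12 mm in diameter, which rises through the middle of the wheel without turning; 190 to 201 mm above the bench. The back-seat is a hidden, slightly springy stop some 0.5 to 1.2 nut turns above the start: there the handle force jumps to 12 N, then climbs by about 0.5 N per mm of handle travel; over about 22 N harms it.
- packing_ring: brass packing ring 44 mm across, 8 mm thick, lying on the valve's base plate; leave alone
- tube_a: square steel tube 25 x 25 x 220 mm lying along its x; origin under its centre; leave alone
- tube_b: as tube_a; leave alone
- jar: glass jar with a red cap, 60 mm across, 75 mm tall; leave alone
- magnet: yellow welding magnet 55 x 50 x 45 mm with a black switch on top (75 mm in all); leave alone
- billet: round steel billet 52 mm across, 70 mm tall; leave alone
- spanner: steel spanner 200 mm long; leave alone

How it is judged:
By the outcome, as a careful person would: the job done as asked, in the order asked, and still so for the second after the job is handed in, with the robot touching nothing.
It also fails if it takes over 72 s, if anything falls off the work surface, if the arm or the gripper's body presses on something with over 40 N, if the wrist force passes 120 N, or if a joint passes its speed limit or range.

## Working session

There is one attempt and no reset: what is moved stays moved. The work goes in short steps, Python scripts to look and compute and a tool call to move; the robot and the scene stay as the last step left them, time stands still between calls to the robot, and variables do not carry over. Pictures are saved under pics/ and viewed, at most 10 in all, crops included, and the job is handed in when it is done.

Besides the shell and the picture viewer there is one more tool, called in YAML: its name, and indented under it one key for each argument. step_arm: Moves the arm, as the interface text tells. Scaled input: -1 to 1 covers 500 mm each way for a shift and 30 degrees each way for a turn. Its arguments: {"type":"object","properties":{"series":{"type":"array","items":{"type":"object","properties":{"grip":{"type":"number"},"x":{"type":"number","minimum":-1,"maximum":1},"y":{"type":"number","minimum":-1,"maximum":1},"z":{"type":"number","minimum":-1,"maximum":1},"ax":{"type":"number","minimum":-1,"maximum":1},"ay":{"type":"number","minimum":-1,"maximum":1},"az":{"type":"number","minimum":-1,"maximum":1}}}},"force":{"type":"number"}},"required":["series"]}

```bash
mkdir -p pics; cat > h.py <<'E'
import numpy as np, cv2
from workcell import bot, imaging
from scipy.spatial.transform import Rotation as Ro
def cam(n,f=None):
    c=imaging.read_camera(n)
    if f: cv2.imwrite('pics/'+f,c['img'][:,:,::-1])
    return c
def ray(c,u,v):
    d=np.array([(u-c['cx'])/c['fx'],(v-c['cy'])/c['fy'],1.]); R=np.array(c['R']);t=np.array(c['t'])
    return -R.T@t, R.T@d
def plane(c,u,v,z):
    o,d=ray(c,u,v); return o+d*(z-o[2])/d[2]
def two(c1,p1,c2,p2):
    o1,d1=ray(c1,*p1);o2,d2=ray(c2,*p2)
    s=np.linalg.lstsq(np.c_[d1,-d2],o2-o1,rcond=None)[0]
    a=o1+s[0]*d1;b=o2+s[1]*d2
    return (a+b)/2,np.linalg.norm(a-b)
def proj(c,X):
    p=np.array(c['R'])@X+np.array(c['t']); return c['fx']*p[0]/p[2]+c['cx'],c['fy']*p[1]/p[2]+c['cy']
E
python3 - <<'E'
from h import *
a=cam('top');b=cam('side')
cv2.imwrite('pics/a.png',cv2.resize(np.vstack([a['img'],b['img']])[:,:,::-1],None,fx=.78,fy=.78))
for c in(a,b):
    print(ray(c,256,192))
    h=cv2.cvtColor(c['img'],cv2.COLOR_RGB2HSV)
    m=(((h[...,0]<8)|(h[...,0]>172))&(h[...,1]>130)&(h[...,2]>60)).astype('uint8')
    n,l,s,ce=cv2.connectedComponentsWithStats(m)
    for i in range(1,n):
        if s[i,4]>40: print(s[i],ce[i])
s=bot.read_state();print(s['tool_pos'],s['tcp_rot'],Ro.from_rotvec(s['tcp_rot']).as_matrix().round(3),s['wrist_force'])
E
```

```text
(array([ 0.28831688, -0.06067543,  1.26890809]), array([ 0.13534904, -0.01347432, -0.99081803]))
[ 312   59   71   72 3677] [346.55289638  92.98313843]
[125 128  16  16 193] [132.74093264 135.59067358]
[237 129  41  41 539] [257.58441558 147.71799629]
(array([ 0.00236365, -0.95740717,  1.27572007]), array([ 0.31532532,  0.57867132, -0.75218974]))
[238 117  13  11 110] [244.05454545 121.95454545]
[262 162  37  28 403] [281.50372208 175.53846154]
[ 347  201   73   75 3868] [384.76835574 236.09203723]
[0.2919516  0.60785635 0.23007826] [-0.69741704 -3.06266848  0.00309098] [[-0.901  0.433 -0.001]
 [ 0.433  0.901 -0.002]
 [ 0.    -0.002 -1.   ]] [ 0.03286858 -0.59267988  0.50380467]
```

View pics/a.png

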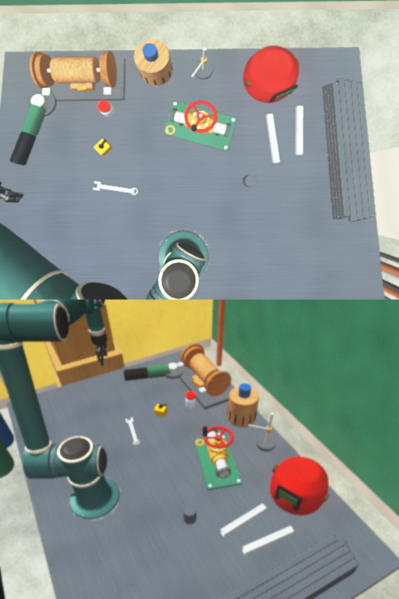

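Top view: the red wheel is at about (257,147) px; the side view has it at (281,175). I'll zoom in on both to find the black handle.

```bash
python3 - <<'E'
from h import *
a=cam('top');b=cam('side')
ca=a['img'][110:200,200:310];cb=b['img'][140:240,240:330]
cv2.imwrite('pics/b.png',np.hstack([cv2.resize(ca,(400,327),interpolation=2),cv2.resize(cb,(360,400),interpolation=2)[:327]])[:,:,::-1])
for c,r in((a,(237,129,41,41)),(b,(262,162,37,28))):
    h=cv2.cvtColor(c['img'],cv2.COLOR_RGB2HSV)
    m=(((h[...,0]<8)|(h[...,0]>172))&(h[...,1]>130)&(h[...,2]>60)).astype('uint8')
    k=np.zeros_like(m);x,y,w,hh=r;k[y-2:y+hh+2,x-2:x+w+2]=m[y-2:y+hh+2,x-2:x+w+2]
    p=cv2.findContours(k,0,1)[0];p=max(p,key=len)
    hull=cv2.convexHull(p)[:,0].astype(float)
    for z in(.174,.181):
        W=np.array([plane(c,u,v,z)[:2] for u,v in hull]); 
        A=np.c_[2*W,np.ones(len(W))];s=np.linalg.lstsq(A,(W**2).sum(1),rcond=None)[0]
        print(z,s[:2],np.sqrt(s[2]+s[0]**2+s[1]**2))
    g=((h[...,2]<70)).astype('uint8');g2=np.zeros_like(g);g2[y-15:y+hh+5,x-10:x+w+10]=g[y-15:y+hh+5,x-10:x+w+10]
    n,l,s,ce=cv2.connectedComponentsWithStats(g2)
    for i in range(1,n):
        if s[i,4]>8: print('dark',s[i],ce[i],plane(c,*ce[i],.217))
E
```

```text
0.174 [ 0.57332597 -0.07993273] 0.0647118961161137
0.181 [ 0.57150385 -0.07980961] 0.06429817803713186
0.174 [ 0.5715878  -0.08128404] 0.06577480155014874
0.181 [ 0.56797112 -0.08685066] 0.0653568881207577
dark [260 164   5  11  44] [262.40909091 168.88636364] [ 0.51372846 -0.06290277  0.217     ]
```

View pics/b.png

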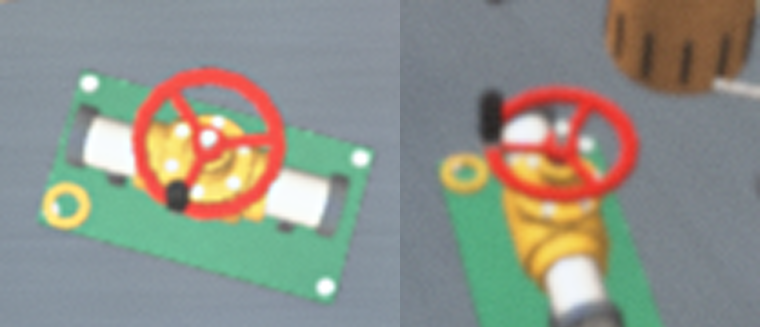

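The handle is at about (177,195) in the left crop, toward −x from the hub. The side view puts it at (0.514,-0.063), 60 mm from the hub (0.572,-0.080), which agrees with the given size. I'll move towards it and align the tool with the world axes.

step_arm:
  series:
    - {"grip": -1, "z": -0.14, "x": -0.1, "y": -0.1, "az": -0.2}
    - {"grip": -1, "x": -0.523, "y": -0.543, "z": -0.14, "az": -0.856}
    - {"grip": -1, "x": -0.523, "y": -0.543, "z": -0.14, "az": -0.856}
    - {"grip": -1, "x": -0.523, "y": -0.543, "z": -0.14, "az": -0.856}
    - {"grip": -1, "x": -0.523, "y": -0.543, "z": -0.14, "az": -0.856}
    - {"grip": -1, "x": -0.523, "y": -0.543, "z": -0.14, "az": -0.856}
    - {"grip": -1, "x": -0.523, "y": -0.543, "z": -0.14, "az": -0.856}
    - {"grip": -1, "x": -0.523, "y": -0.543, "z": -0.14, "az": -0.856}
    - {"grip": -1, "x": -0.523, "y": -0.543, "z": -0.14, "az": -0.856}
    - {"grip": -1, "x": -0.523, "y": -0.543, "z": -0.14, "az": -0.856}
    - {"grip": -1, "x": -0.523, "y": -0.543, "z": -0.14, "az": -0.856}

```text
validation failed for argument at $.se...
```

```bash
python3 - <<'E'
from h import *
a=cam('top');s=bot.read_state()
R=Ro.from_rotvec(s['tcp_rot']).as_matrix()
print(s['time'],s['tool_pos'],s['q'],R.round(3))
print('handle from top px',plane(a,248.7,163.6,.217),plane(a,248.7,163.6,.235))
c=cam('top')['img'][110:200,200:310]
g=cv2.cvtColor(c,cv2.COLOR_RGB2GRAY);ys,xs=np.where(g<70)
for z in(.2,.217,.237): print(z,plane(a,xs.mean()+200,ys.mean()+110,z),len(xs))
E
```

```text
0.25 [0.29209841 0.60811406 0.23062995] [ 1.08609007e+00  2.64311639e-01  1.60468835e+00 -6.99266881e-06
  1.27370837e+00 -3.69137218e-02] [[-0.901  0.433 -0.001]
 [ 0.433  0.901 -0.001]
 [ 0.    -0.001 -1.   ]]
handle from top px [ 0.51745214 -0.05455834  0.217     ] [ 0.51353123 -0.05466302  0.235     ]
0.2 [ 0.51581876 -0.05429493  0.2       ] 9
0.217 [ 0.51220056 -0.0543964   0.217     ] 9
0.237 [ 0.50794384 -0.05451578  0.237     ] 9
```

step_arm:
  series:
    - {"x": -0.1, "y": -0.1, "z": -0.14, "ax": 0.0, "ay": 0.0, "az": -0.2, "grip": -1.0}
  force: 60

```text
time: 0.4
tool_pos: [0.3012, 0.5741, 0.2594]
tcp_rot: [-0.528, -3.092, 0.016]
wrist_force: [-0.5, -0.9, 0.1]
width: 1.0
grip_force: 0.0
```

step_arm:
  series:
    - {"x": -0.42, "y": -0.54, "z": -0.08, "ax": 0, "ay": 0, "az": -0.65, "grip": -1}
    - {"x": -0.42, "y": -0.54, "z": -0.08, "ax": 0, "ay": 0, "az": -0.65, "grip": -1}
    - {"x": -0.42, "y": -0.54, "z": -0.08, "ax": 0, "ay": 0, "az": -0.65, "grip": -1}
    - {"x": -0.42, "y": -0.54, "z": -0.08, "ax": 0, "ay": 0, "az": -0.65, "grip": -1}
    - {"x": -0.42, "y": -0.54, "z": -0.08, "ax": 0, "ay": 0, "az": -0.65, "grip": -1}
    - {"x": -0.42, "y": -0.54, "z": -0.08, "ax": 0, "ay": 0, "az": -0.65, "grip": -1}
    - {"x": -0.42, "y": -0.54, "z": -0.08, "ax": 0, "ay": 0, "az": -0.65, "grip": -1}
    - {"x": -0.42, "y": -0.54, "z": -0.08, "ax": 0, "ay": 0, "az": -0.65, "grip": -1}
    - {"x": -0.42, "y": -0.54, "z": -0.08, "ax": 0, "ay": 0, "az": -0.65, "grip": -1}
    - {"x": -0.42, "y": -0.54, "z": -0.08, "ax": 0, "ay": 0, "az": -0.65, "grip": -1}

```text
time: 1.4
tool_pos: [0.4107, 0.2506, 0.3063]
tcp_rot: [-0.004, -3.141, -0.001]
wrist_force: [-0.5, 0.3, 0.3]
width: 0.998
grip_force: 0.0
```

```bash
python3 - <<'E'
from h import *
s=bot.read_state()
R=Ro.from_rotvec(s['tcp_rot']).as_matrix()
print(s['time'],s['tool_pos'],s['q'].round(2),R.round(3))
d=R.T@(np.array([.515,-.058,.30])-s['tool_pos']);print(d/.5, 'yaw',np.degrees(np.arctan2(R[1,0],R[0,0])))
E
```

```text
1.4 [0.41069383 0.25059623 0.306309  ] [ 0.5  -0.15  1.9   0.    1.39 -1.07] [[-1.     0.002 -0.   ]
 [ 0.002  1.     0.   ]
 [ 0.     0.    -1.   ]]
[-0.21013999 -0.61668106  0.01226845] yaw 179.85857283362697
```

step_arm:
  series:
    - {"x": -0.21, "y": -0.617, "z": 0.012, "ax": 0, "ay": 0, "az": 0, "grip": -1}
    - {"x": -0.21, "y": -0.617, "z": 0.012, "ax": 0, "ay": 0, "az": 0, "grip": -1}
    - {"x": -0.21, "y": -0.617, "z": 0.012, "ax": 0, "ay": 0, "az": 0, "grip": -1}
    - {"x": -0.21, "y": -0.617, "z": 0.012, "ax": 0, "ay": 0, "az": 0, "grip": -1}
    - {"x": -0.21, "y": -0.617, "z": 0.012, "ax": 0, "ay": 0, "az": 0, "grip": -1}
    - {"x": -0.21, "y": -0.617, "z": 0.012, "ax": 0, "ay": 0, "az": 0, "grip": -1}
    - {"x": -0.21, "y": -0.617, "z": 0.012, "ax": 0, "ay": 0, "az": 0, "grip": -1}
    - {"x": -0.21, "y": -0.617, "z": 0.012, "ax": 0, "ay": 0, "az": 0, "grip": -1}
    - {"x": -0.21, "y": -0.617, "z": 0.012, "ax": 0, "ay": 0, "az": 0, "grip": -1}
    - {"x": -0.21, "y": -0.617, "z": 0.012, "ax": 0, "ay": 0, "az": 0, "grip": -1}

```text
time: 2.4
tool_pos: [0.515, -0.0569, 0.3001]
tcp_rot: [-0.001, -3.141, -0.001]
wrist_force: [0.6, -0.5, -0.1]
width: 1.0
grip_force: 0.0
```

```bash
python3 - <<'E'
from h import *
c=cam('wrist','w1.png');s=bot.read_state();print(s['tool_pos'],s['time'],s['wrist_force'])
R=np.array(c['R']);t=np.array(c['t']);print(c['fx'],c['cx'],c['cy'],-R.T@t,R.round(2))
for X in([.515,-.058,.237],[.572,-.080,.174],[.572,-.08,.195]):
    p=R@np.array(X)+t;th=np.arctan2(np.hypot(p[0],p[1]),p[2]);ph=np.arctan2(p[1],p[0]);print(X,c['cx']+c['fx']*th*np.cos(ph),c['cy']+c['fx']*th*np.sin(ph))
E
```

```text
[ 0.51496631 -0.05692974  0.30029362] 2.45 [-0.23493924 -0.17116041 -0.13631706]
297.3186396354542 250.74539907003847 190.0497685552187 [ 0.43615965 -0.05702514  0.44249175] [[-0.    1.   -0.  ]
 [ 0.95  0.    0.31]
 [ 0.31 -0.   -0.95]]
[0.515, -0.058, 0.237] 249.55932969658505 205.7867643501613
[0.572, -0.08, 0.174] 228.12041947205864 236.0301684410909
[0.572, -0.08, 0.195] 226.58024177262322 245.98123430708853
```

View pics/w1.png

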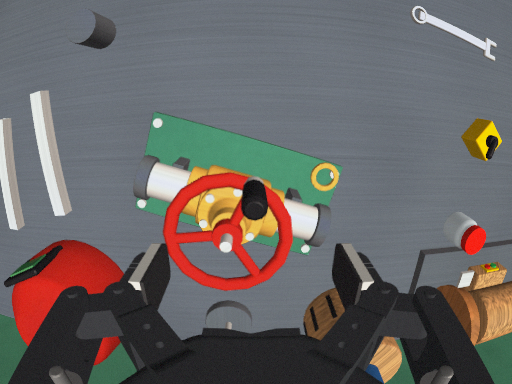

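The wrist view shows the handle's top cap at about (257,207), the hub at (227,238) and the stem tip at (226,243). I'll refine these with rays.

```bash
cat >> h.py <<'E'
def fplane(c,u,v,z):
    R=np.array(c['R']);t=np.array(c['t']);o=-R.T@t
    a=np.array([u-c['cx'],v-c['cy']])/c['fx'];r=np.hypot(*a)+1e-9
    d=R.T@np.array([*(a/r*np.sin(r)),np.cos(r)]);return o+d*(z-o[2])/d[2]
def circ(W):
    s=np.linalg.lstsq(np.c_[2*W,np.ones(len(W))],(W**2).sum(1),rcond=None)[0]
    return s[:2],np.sqrt(s[2]+s[0]**2+s[1]**2)
E
python3 - <<'E'
from h import *
c=cam('wrist');h=cv2.cvtColor(c['img'],cv2.COLOR_RGB2HSV)
m=(((h[...,0]<8)|(h[...,0]>172))&(h[...,1]>130)&(h[...,2]>60)).astype('uint8')
k=np.zeros_like(m);k[165:295,158:300]=m[165:295,158:300]
p=max(cv2.findContours(k,0,1)[0],key=len);hu=cv2.convexHull(p)[:,0]
print('hub',circ(np.array([fplane(c,u,v,.174)[:2] for u,v in hu])))
g=np.zeros_like(m);g[175:225,240:272]=(h[...,2]<75)[175:225,240:272]
n,l,s,ce=cv2.connectedComponentsWithStats(g);i=1+s[1:,4].argmax();print(s[i],ce[i])
print('mid',fplane(c,*ce[i],.212),'stem tip',fplane(c,226,243,.195))
q=np.argwhere(l==i)[:,::-1];x0,y0,w,hh,_=s[i]
# lower half circle of top cap
pts=[]
for y in range(y0+hh-11,y0+hh):
    xs=q[q[:,1]==y,0];pts+= [(xs.min(),y),(xs.max()+1,y)]
print('cap',circ(np.array([fplane(c,u,v+.5,.237)[:2] for u,v in pts])))
E
```

```text
hub (array([ 0.57336837, -0.08161725]), np.float64(0.06673634933360166))
[242 180  26  40 845] [253.89704142 199.77159763]
mid [ 0.51934226 -0.05454749  0.212     ] stem tip [ 0.56890489 -0.08045901  0.195     ]
cap (array([ 0.51690534, -0.05430415]), np.float64(0.009434466549429931))
```

step_arm:
  series:
    - {"x": -0.008, "y": 0.005, "z": 0.06, "ax": 0, "ay": 0, "az": 0, "grip": -1}
    - {"x": -0.008, "y": 0.005, "z": 0.12, "ax": 0, "ay": 0, "az": 0, "grip": -1}
    - {"x": -0.008, "y": 0.005, "z": 0.18, "ax": 0, "ay": 0, "az": 0, "grip": -1}
    - {"x": -0.008, "y": 0.005, "z": 0.204, "ax": 0, "ay": 0, "az": 0, "grip": -1}
    - {"x": -0.008, "y": 0.005, "z": 0.204, "ax": 0, "ay": 0, "az": 0, "grip": 1}
    - {"x": -0.008, "y": 0.005, "z": 0.204, "ax": 0, "ay": 0, "az": 0, "grip": 1}
    - {"x": -0.008, "y": 0.005, "z": 0.204, "ax": 0, "ay": 0, "az": 0, "grip": 1}
    - {"x": -0.008, "y": 0.005, "z": 0.204, "ax": 0, "ay": 0, "az": 0, "grip": 1}
    - {"x": -0.008, "y": 0.005, "z": 0.204, "ax": 0, "ay": 0, "az": 0, "grip": 1}
    - {"x": -0.008, "y": 0.005, "z": 0.204, "ax": 0, "ay": 0, "az": 0, "grip": 1}
    - {"x": -0.008, "y": 0.005, "z": 0.204, "ax": 0, "ay": 0, "az": 0, "grip": 1}
  force: 50

```text
time: 3.6
tool_pos: [0.5197, -0.0563, 0.1998]
tcp_rot: [0.005, 3.14, -0.0]
wrist_force: [-2.3, 1.0, 5.9]
width: 0.227
grip_force: 48.9
```

```bash
cat > arc.py <<'E'
# arc.py start end n [hx hy] : rows (tool x,y) along the circle, relative to the commanded start angle
import sys, numpy as np
a,b,n=float(sys.argv[1]),float(sys.argv[2]),int(sys.argv[3])
p=lambda t:np.array([-np.cos(np.radians(t)),np.sin(np.radians(t))])*.06/.5
for t in np.linspace(a,b,n+1)[1:]: d=p(t)-p(a); print('{"x":%.4f,"y":%.4f,"z":0,"ax":0,"ay":0,"az":0,"grip":1},'%tuple(d),end='')
print()
E
python3 arc.py 154.3 184.3 6
python3 - <<'E'
from h import *
s=bot.read_state();print(s['tool_pos'],s['tcp_rot'],s['wrist_force'],s['width'],s['grip_force'])
cam('wrist','w2.png')
E
```

```text
{"x":0.0041,"y":-0.0096,"z":0,"ax":0,"ay":0,"az":0,"grip":1},{"x":0.0074,"y":-0.0196,"z":0,"ax":0,"ay":0,"az":0,"grip":1},{"x":0.0098,"y":-0.0298,"z":0,"ax":0,"ay":0,"az":0,"grip":1},{"x":0.0113,"y":-0.0401,"z":0,"ax":0,"ay":0,"az":0,"grip":1},{"x":0.0119,"y":-0.0506,"z":0,"ax":0,"ay":0,"az":0,"grip":1},{"x":0.0115,"y":-0.0610,"z":0,"ax":0,"ay":0,"az":0,"grip":1},
[ 0.51974041 -0.05632204  0.19975762] [ 4.54667746e-03  3.13983211e+00 -1.20160763e-04] [-2.31532038  1.02236068  5.89954279] 0.2267596080728026 48.92552164848894
```

View pics/w2.png

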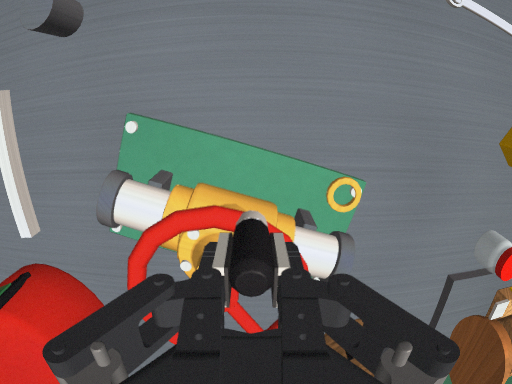

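Gripped: the handle is between the pads at about (251,250). Now I'll start turning anticlockwise.

step_arm:
  series:
    - {"x": 0.0041, "y": -0.0096, "z": 0, "ax": 0, "ay": 0, "az": 0, "grip": 1}
    - {"x": 0.0074, "y": -0.0196, "z": 0, "ax": 0, "ay": 0, "az": 0, "grip": 1}
    - {"x": 0.0098, "y": -0.0298, "z": 0, "ax": 0, "ay": 0, "az": 0, "grip": 1}
    - {"x": 0.0113, "y": -0.0401, "z": 0, "ax": 0, "ay": 0, "az": 0, "grip": 1}
    - {"x": 0.0119, "y": -0.0506, "z": 0, "ax": 0, "ay": 0, "az": 0, "grip": 1}
    - {"x": 0.0115, "y": -0.061, "z": 0, "ax": 0, "ay": 0, "az": 0, "grip": 1}

```text
time: 4.25
tool_pos: [0.5141, -0.0839, 0.1995]
tcp_rot: [0.006, 3.14, 0.01]
wrist_force: [-0.4, 10.5, 5.4]
width: 0.229
grip_force: 49.3
```

```bash
cat >> h.py <<'E'
def st(H=(.573,-.081)):
    s=bot.read_state();p=s['tool_pos'][:2]-np.array(H);a=np.arctan2(p[1],p[0]);f=np.array(s['wrist_force'])
    er=np.array([np.cos(a),np.sin(a)]);et=np.array([-er[1],er[0]])
    print('t %.2f ang %.1f r %.1fmm F_rad %.1f F_tan %.1f Fz %.1f'%(s['time'],np.degrees(a)%360,1e3*np.hypot(*p),f[:2]@er,f[:2]@et,f[2]),s['tcp_rot'].round(3),s['grip_force'].round(1))
E
python3 -c "
from h import *;st()"
python3 arc.py 184.3 214.3 5;python3 arc.py 184.3 244.3 10;
```

```text
{"x":-0.0016,"y":-0.0125,"z":0,"ax":0,"ay":0,"az":0,"grip":1},{"x":-0.0045,"y":-0.0247,"z":0,"ax":0,"ay":0,"az":0,"grip":1},{"x":-0.0086,"y":-0.0365,"z":0,"ax":0,"ay":0,"az":0,"grip":1},{"x":-0.0140,"y":-0.0479,"z":0,"ax":0,"ay":0,"az":0,"grip":1},{"x":-0.0205,"y":-0.0586,"z":0,"ax":0,"ay":0,"az":0,"grip":1},
{"x":-0.0016,"y":-0.0125,"z":0,"ax":0,"ay":0,"az":0,"grip":1},{"x":-0.0045,"y":-0.0247,"z":0,"ax":0,"ay":0,"az":0,"grip":1},{"x":-0.0086,"y":-0.0365,"z":0,"ax":0,"ay":0,"az":0,"grip":1},{"x":-0.0140,"y":-0.0479,"z":0,"ax":0,"ay":0,"az":0,"grip":1},{"x":-0.0205,"y":-0.0586,"z":0,"ax":0,"ay":0,"az":0,"grip":1},{"x":-0.0281,"y":-0.0686,"z":0,"ax":0,"ay":0,"az":0,"grip":1},{"x":-0.0368,"y":-0.0778,"z":0,"ax":0,"ay":0,"az":0,"grip":1},{"x":-0.0463,"y":-0.0859,"z":0,"ax":0,"ay":0,"az":0,"grip":1},{"x":-0.0566,"y":-0.0931,"z":0,"ax":0,"ay":0,"az":0,"grip":1},{"x":-0.0676,"y":-0.0991,"z":0,"ax":0,"ay":0,"az":0,"grip":1},Traceback (most recent call last):
  File "<string>", line 2, in <module>
    from h import *;st()
                    ~~^^
  File "h.py", line 30, in st
    print('t %.2f ang %.1f r %.1fmm F_rad %.1f F_tan %.1f Fz %.1f'%(s['time'],np.degrees(a)%360,1e3*np.hypot(*p),f[:2]@er,f[:2]@et,f[2]),s['tcp_rot'].round(3),s['grip_force'].round(1))
                                                                                                                                                               ^^^^^^^^^^^^^^^^^^^^^
AttributeError: 'float' object has no attribute 'round'
```

step_arm:
  series:
    - {"x": -0.0016, "y": -0.0125, "z": 0, "ax": 0, "ay": 0, "az": 0, "grip": 1}
    - {"x": -0.0045, "y": -0.0247, "z": 0, "ax": 0, "ay": 0, "az": 0, "grip": 1}
    - {"x": -0.0086, "y": -0.0365, "z": 0, "ax": 0, "ay": 0, "az": 0, "grip": 1}
    - {"x": -0.014, "y": -0.0479, "z": 0, "ax": 0, "ay": 0, "az": 0, "grip": 1}
    - {"x": -0.0205, "y": -0.0586, "z": 0, "ax": 0, "ay": 0, "az": 0, "grip": 1}
    - {"x": -0.0281, "y": -0.0686, "z": 0, "ax": 0, "ay": 0, "az": 0, "grip": 1}
    - {"x": -0.0368, "y": -0.0778, "z": 0, "ax": 0, "ay": 0, "az": 0, "grip": 1}
    - {"x": -0.0463, "y": -0.0859, "z": 0, "ax": 0, "ay": 0, "az": 0, "grip": 1}
    - {"x": -0.0566, "y": -0.0931, "z": 0, "ax": 0, "ay": 0, "az": 0, "grip": 1}
    - {"x": -0.0676, "y": -0.0991, "z": 0, "ax": 0, "ay": 0, "az": 0, "grip": 1}

```text
time: 5.25
tool_pos: [0.545, -0.1344, 0.1991]
tcp_rot: [-0.005, -3.137, -0.007]
wrist_force: [-8.3, 5.6, 9.6]
width: 0.234
grip_force: 50.3
```

```bash
sed -i "s/s\['grip_force'\].round(1)/round(s['grip_force'],1)/" h.py
python3 -c "
from h import *;st()"
python3 arc.py 244.3 304.3 10;python3 arc.py 304.3 316.3 4
```

```text
t 5.25 ang 242.3 r 60.3mm F_rad -1.1 F_tan -10.0 Fz 9.6 [-0.005 -3.137 -0.007] 50.3
{"x":-0.0116,"y":-0.0048,"z":0,"ax":0,"ay":0,"az":0,"grip":1},{"x":-0.0236,"y":-0.0085,"z":0,"ax":0,"ay":0,"az":0,"grip":1},{"x":-0.0360,"y":-0.0108,"z":0,"ax":0,"ay":0,"az":0,"grip":1},{"x":-0.0485,"y":-0.0118,"z":0,"ax":0,"ay":0,"az":0,"grip":1},{"x":-0.0610,"y":-0.0115,"z":0,"ax":0,"ay":0,"az":0,"grip":1},{"x":-0.0735,"y":-0.0099,"z":0,"ax":0,"ay":0,"az":0,"grip":1},{"x":-0.0857,"y":-0.0070,"z":0,"ax":0,"ay":0,"az":0,"grip":1},{"x":-0.0976,"y":-0.0029,"z":0,"ax":0,"ay":0,"az":0,"grip":1},{"x":-0.1089,"y":0.0025,"z":0,"ax":0,"ay":0,"az":0,"grip":1},{"x":-0.1197,"y":0.0090,"z":0,"ax":0,"ay":0,"az":0,"grip":1},
{"x":-0.0051,"y":0.0037,"z":0,"ax":0,"ay":0,"az":0,"grip":1},{"x":-0.0100,"y":0.0076,"z":0,"ax":0,"ay":0,"az":0,"grip":1},{"x":-0.0147,"y":0.0118,"z":0,"ax":0,"ay":0,"az":0,"grip":1},{"x":-0.0191,"y":0.0162,"z":0,"ax":0,"ay":0,"az":0,"grip":1},
```

step_arm:
  series:
    - {"x": -0.0116, "y": -0.0048, "z": -0.003, "ax": 0, "ay": 0, "az": 0, "grip": 1}
    - {"x": -0.0236, "y": -0.0085, "z": -0.003, "ax": 0, "ay": 0, "az": 0, "grip": 1}
    - {"x": -0.036, "y": -0.0108, "z": -0.003, "ax": 0, "ay": 0, "az": 0, "grip": 1}
    - {"x": -0.0485, "y": -0.0118, "z": -0.003, "ax": 0, "ay": 0, "az": 0, "grip": 1}
    - {"x": -0.061, "y": -0.0115, "z": -0.003, "ax": 0, "ay": 0, "az": 0, "grip": 1}
    - {"x": -0.0735, "y": -0.0099, "z": -0.003, "ax": 0, "ay": 0, "az": 0, "grip": 1}
    - {"x": -0.0857, "y": -0.007, "z": -0.003, "ax": 0, "ay": 0, "az": 0, "grip": 1}
    - {"x": -0.0976, "y": -0.0029, "z": -0.003, "ax": 0, "ay": 0, "az": 0, "grip": 1}
    - {"x": -0.1089, "y": 0.0025, "z": -0.003, "ax": 0, "ay": 0, "az": 0, "grip": 1}
    - {"x": -0.1197, "y": 0.009, "z": -0.003, "ax": 0, "ay": 0, "az": 0, "grip": 1}

```text
time: 6.25
tool_pos: [0.604, -0.1343, 0.1999]
tcp_rot: [-0.004, -3.135, 0.006]
wrist_force: [-7.9, -5.3, 5.9]
width: 0.232
grip_force: 49.3
```

```bash

python3 -c "
from h import *;st()"
python3 arc.py 304.3 328.3 6; for a in 328.3 340.3 352.3 4.3 16.3 28.3; do python3 - $a <<'E'
import sys,subprocess;a=float(sys.argv[1]);print(a);subprocess.run(['python3','arc.py',str(a),str(a+12),'4'])
E
done
```

```text
t 6.25 ang 300.2 r 61.7mm F_rad 0.6 F_tan -9.4 Fz 5.9 [-0.004 -3.135  0.006] 49.3
{"x":-0.0068,"y":0.0050,"z":0,"ax":0,"ay":0,"az":0,"grip":1},{"x":-0.0131,"y":0.0104,"z":0,"ax":0,"ay":0,"az":0,"grip":1},{"x":-0.0191,"y":0.0162,"z":0,"ax":0,"ay":0,"az":0,"grip":1},{"x":-0.0247,"y":0.0225,"z":0,"ax":0,"ay":0,"az":0,"grip":1},{"x":-0.0298,"y":0.0291,"z":0,"ax":0,"ay":0,"az":0,"grip":1},{"x":-0.0345,"y":0.0361,"z":0,"ax":0,"ay":0,"az":0,"grip":1},
{"x":-0.0032,"y":0.0054,"z":0,"ax":0,"ay":0,"az":0,"grip":1},{"x":-0.0060,"y":0.0110,"z":0,"ax":0,"ay":0,"az":0,"grip":1},{"x":-0.0086,"y":0.0167,"z":0,"ax":0,"ay":0,"az":0,"grip":1},{"x":-0.0109,"y":0.0226,"z":0,"ax":0,"ay":0,"az":0,"grip":1},
328.3
{"x":-0.0020,"y":0.0060,"z":0,"ax":0,"ay":0,"az":0,"grip":1},{"x":-0.0036,"y":0.0120,"z":0,"ax":0,"ay":0,"az":0,"grip":1},{"x":-0.0049,"y":0.0182,"z":0,"ax":0,"ay":0,"az":0,"grip":1},{"x":-0.0059,"y":0.0244,"z":0,"ax":0,"ay":0,"az":0,"grip":1},
340.3
{"x":-0.0007,"y":0.0062,"z":0,"ax":0,"ay":0,"az":0,"grip":1},{"x":-0.0010,"y":0.0125,"z":0,"ax":0,"ay":0,"az":0,"grip":1},{"x":-0.0011,"y":0.0188,"z":0,"ax":0,"ay":0,"az":0,"grip":1},{"x":-0.0007,"y":0.0251,"z":0,"ax":0,"ay":0,"az":0,"grip":1},
352.3
{"x":0.0006,"y":0.0063,"z":0,"ax":0,"ay":0,"az":0,"grip":1},{"x":0.0016,"y":0.0125,"z":0,"ax":0,"ay":0,"az":0,"grip":1},{"x":0.0029,"y":0.0186,"z":0,"ax":0,"ay":0,"az":0,"grip":1},{"x":0.0045,"y":0.0247,"z":0,"ax":0,"ay":0,"az":0,"grip":1},
4.3
{"x":0.0019,"y":0.0060,"z":0,"ax":0,"ay":0,"az":0,"grip":1},{"x":0.0042,"y":0.0119,"z":0,"ax":0,"ay":0,"az":0,"grip":1},{"x":0.0067,"y":0.0176,"z":0,"ax":0,"ay":0,"az":0,"grip":1},{"x":0.0095,"y":0.0232,"z":0,"ax":0,"ay":0,"az":0,"grip":1},
16.3
{"x":0.0031,"y":0.0055,"z":0,"ax":0,"ay":0,"az":0,"grip":1},{"x":0.0065,"y":0.0107,"z":0,"ax":0,"ay":0,"az":0,"grip":1},{"x":0.0102,"y":0.0158,"z":0,"ax":0,"ay":0,"az":0,"grip":1},{"x":0.0141,"y":0.0207,"z":0,"ax":0,"ay":0,"az":0,"grip":1},
28.3
```

step_arm:
  series:
    - {"x": -0.0068, "y": 0.005, "z": 0, "ax": 0, "ay": 0, "az": 0, "grip": 1}
    - {"x": -0.0131, "y": 0.0104, "z": 0, "ax": 0, "ay": 0, "az": 0, "grip": 1}
    - {"x": -0.0191, "y": 0.0162, "z": 0, "ax": 0, "ay": 0, "az": 0, "grip": 1}
    - {"x": -0.0247, "y": 0.0225, "z": 0, "ax": 0, "ay": 0, "az": 0, "grip": 1}
    - {"x": -0.0298, "y": 0.0291, "z": 0, "ax": 0, "ay": 0, "az": 0, "grip": 1}
    - {"x": -0.0345, "y": 0.0361, "z": 0, "ax": 0, "ay": 0, "az": 0, "grip": 1}

```text
time: 6.85
tool_pos: [0.6227, -0.1179, 0.2003]
tcp_rot: [-0.004, -3.139, 0.01]
wrist_force: [-4.7, -9.6, 4.0]
width: 0.233
grip_force: 49.1
```

step_arm:
  series:
    - {"x": -0.002, "y": 0.006, "z": 0, "ax": 0, "ay": 0, "az": 0, "grip": 1}
    - {"x": -0.0036, "y": 0.012, "z": 0, "ax": 0, "ay": 0, "az": 0, "grip": 1}
    - {"x": -0.0049, "y": 0.0182, "z": 0, "ax": 0, "ay": 0, "az": 0, "grip": 1}
    - {"x": -0.0059, "y": 0.0244, "z": 0, "ax": 0, "ay": 0, "az": 0, "grip": 1}

```text
time: 7.25
tool_pos: [0.6283, -0.107, 0.2012]
tcp_rot: [0.004, 3.138, -0.014]
wrist_force: [2.4, -13.4, 1.7]
width: 0.23
grip_force: 49.1
```

step_arm:
  series:
    - {"x": 0, "y": 0, "z": 0, "ax": 0, "ay": 0, "az": 0, "grip": 1}
    - {"x": 0, "y": 0, "z": 0, "ax": 0, "ay": 0, "az": 0, "grip": 1}

```text
time: 7.45
tool_pos: [0.6285, -0.1065, 0.2012]
tcp_rot: [0.004, 3.138, -0.013]
wrist_force: [2.2, -11.3, 2.3]
width: 0.23
grip_force: 49.1
```

```bash

python3 -c "
from h import *;st()"
```

```text
t 7.45 ang 335.3 r 61.1mm F_rad 6.7 F_tan -9.3 Fz 2.3 [ 0.004  3.138 -0.013] 49.1
```

step_arm:
  series:
    - {"x": -0.0029, "y": 0.0044, "z": 0, "ax": 0, "ay": 0, "az": 0, "grip": 1}
    - {"x": -0.0032, "y": 0.0107, "z": 0, "ax": 0, "ay": 0, "az": 0, "grip": 1}
    - {"x": -0.0033, "y": 0.017, "z": 0, "ax": 0, "ay": 0, "az": 0, "grip": 1}
    - {"x": -0.0029, "y": 0.0233, "z": 0, "ax": 0, "ay": 0, "az": 0, "grip": 1}

```text
time: 7.85
tool_pos: [0.6318, -0.0955, 0.2019]
tcp_rot: [0.004, 3.133, -0.015]
wrist_force: [6.2, -12.8, 1.8]
width: 0.231
grip_force: 49.1
```

```bash
sed -i 's/(.573,-.081)/(.5741,-.0819)/' h.py
python3 -c "
from h import *;st()"
```

```text
t 7.85 ang 346.7 r 59.3mm F_rad 9.0 F_tan -11.1 Fz 1.8 [ 0.004  3.133 -0.015] 49.1
```

```bash
python3 - <<'E'
from h import *
from scipy.optimize import least_squares
P=np.array([(.5197,-.0563),(.5141,-.0839),(.545,-.1344),(.604,-.1343),(.6227,-.1179),(.6283,-.107),(.6318,-.0955)])
for n in(5,7):
    r=least_squares(lambda c:np.hypot(*(P[:n]-c).T)-.06,[.573,-.081]);print(r.x,r.fun*1e3)
c=cam('wrist','w3.png');st()
s=bot.read_state();print(s['joint_torque'],s['torque'],s['q'])
E
```

```text
[ 0.57416656 -0.08213716] [ 0.28403615  0.09242033 -0.14941877  0.09156065  0.28661036]
[ 0.57391129 -0.08213659] [ 0.05325284 -0.16272099 -0.27289655  0.21920007  0.49264353 -0.19764973
 -0.58885966]
t 7.90 ang 347.3 r 59.3mm F_rad 8.4 F_tan -9.9 Fz 1.0 [ 0.004  3.133 -0.014] 49.0
[ 6.22572944e+00 -4.65702224e+01 -3.12397957e+01  3.46466102e+00
  2.69801192e+00  3.65469418e-02] [-2.36986735 -0.97947442  0.01325249] [-0.18415935  0.20971955  1.72520577 -0.00769339  1.19681277 -1.74953715]
```

View pics/w3.png

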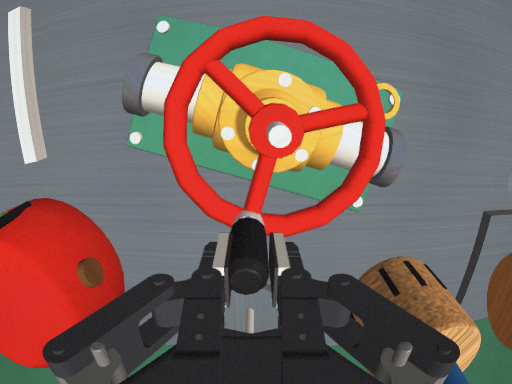

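The handle is at (248,250), with a thin post behind it at (250,320). The arm is held back in x and up in z, yet the wrist force doesn't explain that, so I'll check the outside views for contact with the stand.

```bash
python3 - <<'E'
from h import *
a=cam('top');b=cam('side')
ca=a['img'][50:200,180:330];cb=b['img'][80:230,200:350]
cv2.imwrite('pics/e.png',np.hstack([cv2.resize(x,(400,400),interpolation=2) for x in(ca,cb)])[:,:,::-1])
st()
E
```

```text
t 8.00 ang 347.2 r 59.3mm F_rad 7.8 F_tan -9.4 Fz 1.2 [ 0.004  3.133 -0.014] 49.0
```

View pics/e.png

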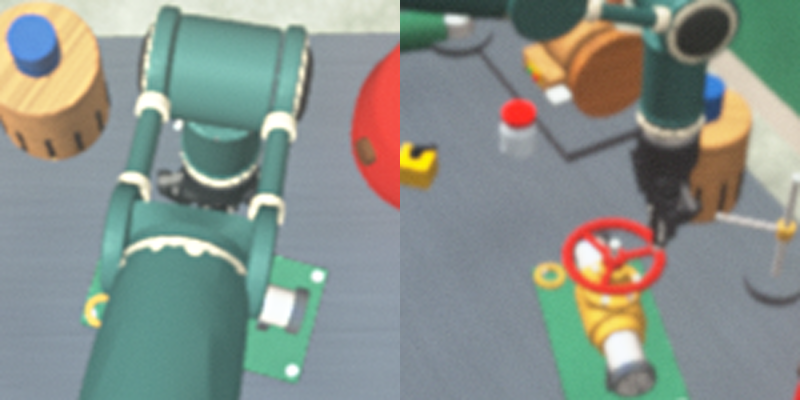

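```bash
python3 - <<'E'
from h import *
a=cv2.imread('pics/a.png')
# initial top view, stand region, full res unavailable: use the .78 picture
cv2.imwrite('pics/f.png',np.hstack([cv2.resize(a[40:85,180:225],(400,400),interpolation=2),cv2.resize(a[405:455,245:295],(400,400),interpolation=2)]))
E
```

```text
(no output)
```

View pics/f.png

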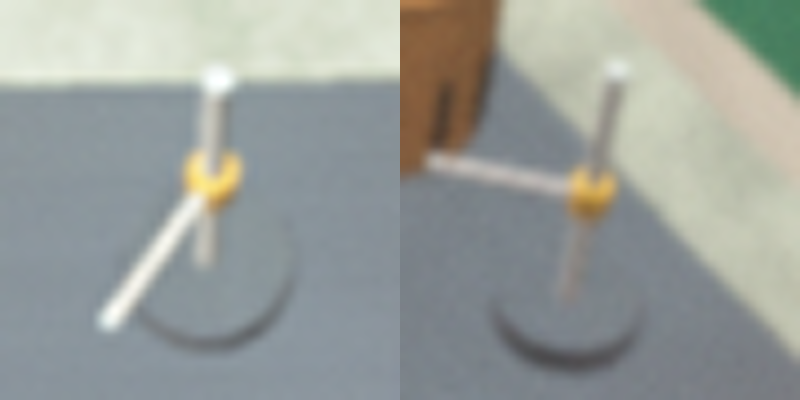

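```bash
python3 - <<'E'
from h import *
a=cam('top');b=cam('side')
print(two(a,(246.3,97.7),b,(319.2,160.9)),two(a,(262.2,62.8),b,(349,146.5)))
s=bot.read_state();print(s['tool_pos'],s['wrist_force'],s['q'])
E
```

```text
(array([ 0.76113876, -0.04891389,  0.12576419]), np.float64(0.001224987114105418)) (array([ 0.84244155, -0.10077773,  0.20451752]), np.float64(0.0009855830170746184))
[ 0.63194168 -0.09505066  0.20189622] [  5.51326067 -10.55156282   0.10976702] [-0.18452928  0.20992366  1.72507048 -0.0073714   1.19684061 -1.74990344]
```

No contact anywhere: the stand is more than 100 mm away. The radial force is only a small tracking offset, so I'll bias outward slightly and continue.

step_arm:
  series:
    - {"x": -0.0024, "y": 0.0063, "z": 0, "ax": 0, "ay": 0, "az": 0, "grip": 1}
    - {"x": -0.0014, "y": 0.0125, "z": 0, "ax": 0, "ay": 0, "az": 0, "grip": 1}
    - {"x": -0.0001, "y": 0.0186, "z": 0, "ax": 0, "ay": 0, "az": 0, "grip": 1}
    - {"x": 0.0015, "y": 0.0247, "z": 0, "ax": 0, "ay": 0, "az": 0, "grip": 1}

```text
time: 8.5
tool_pos: [0.6329, -0.0827, 0.2025]
tcp_rot: [0.005, 3.129, -0.014]
wrist_force: [9.9, -11.0, 0.0]
width: 0.231
grip_force: 48.9
```

```bash
python3 -c "
from h import *;st()"
```

```text
t 8.50 ang 359.2 r 58.8mm F_rad 10.1 F_tan -10.8 Fz 0.0 [ 0.005  3.129 -0.014] 48.9
```

step_arm:
  series:
    - {"x": -0.006, "y": 0, "z": 0, "ax": 0, "ay": 0, "az": 0, "grip": 1}
    - {"x": -0.006, "y": 0, "z": 0, "ax": 0, "ay": 0, "az": 0, "grip": 1}

```text
time: 8.7
tool_pos: [0.634, -0.0821, 0.2015]
tcp_rot: [0.004, 3.134, -0.012]
wrist_force: [5.3, -8.8, 2.1]
width: 0.229
grip_force: 49.4
```

```bash
python3 -c "
from h import *;st();print(bot.read_state()['joint_torque'],bot.read_state()['q'])"
for a in 4.3 16.3 28.3 40.3 52.3 64.3; do python3 -c "
import subprocess;a=$a;print(a,flush=True);subprocess.run(['python3','arc.py',str(a),str(a+12),'4'])"; done
```

```text
t 8.70 ang 359.8 r 59.9mm F_rad 5.3 F_tan -8.8 Fz 2.1 [ 0.004  3.134 -0.012] 49.4
[ 5.71970925e+00 -4.63473272e+01 -3.15777826e+01  3.05141531e+00
  2.20938072e+00  2.84916605e-02] [-0.16440809  0.21148261  1.72384955 -0.00669432  1.19786889 -1.73015145]
4.3
{"x":0.0006,"y":0.0063,"z":0,"ax":0,"ay":0,"az":0,"grip":1},{"x":0.0016,"y":0.0125,"z":0,"ax":0,"ay":0,"az":0,"grip":1},{"x":0.0029,"y":0.0186,"z":0,"ax":0,"ay":0,"az":0,"grip":1},{"x":0.0045,"y":0.0247,"z":0,"ax":0,"ay":0,"az":0,"grip":1},
16.3
{"x":0.0019,"y":0.0060,"z":0,"ax":0,"ay":0,"az":0,"grip":1},{"x":0.0042,"y":0.0119,"z":0,"ax":0,"ay":0,"az":0,"grip":1},{"x":0.0067,"y":0.0176,"z":0,"ax":0,"ay":0,"az":0,"grip":1},{"x":0.0095,"y":0.0232,"z":0,"ax":0,"ay":0,"az":0,"grip":1},
28.3
{"x":0.0031,"y":0.0055,"z":0,"ax":0,"ay":0,"az":0,"grip":1},{"x":0.0065,"y":0.0107,"z":0,"ax":0,"ay":0,"az":0,"grip":1},{"x":0.0102,"y":0.0158,"z":0,"ax":0,"ay":0,"az":0,"grip":1},{"x":0.0141,"y":0.0207,"z":0,"ax":0,"ay":0,"az":0,"grip":1},
40.3
{"x":0.0042,"y":0.0047,"z":0,"ax":0,"ay":0,"az":0,"grip":1},{"x":0.0086,"y":0.0091,"z":0,"ax":0,"ay":0,"az":0,"grip":1},{"x":0.0133,"y":0.0134,"z":0,"ax":0,"ay":0,"az":0,"grip":1},{"x":0.0181,"y":0.0173,"z":0,"ax":0,"ay":0,"az":0,"grip":1},
52.3
{"x":0.0051,"y":0.0037,"z":0,"ax":0,"ay":0,"az":0,"grip":1},{"x":0.0103,"y":0.0072,"z":0,"ax":0,"ay":0,"az":0,"grip":1},{"x":0.0158,"y":0.0103,"z":0,"ax":0,"ay":0,"az":0,"grip":1},{"x":0.0213,"y":0.0132,"z":0,"ax":0,"ay":0,"az":0,"grip":1},
64.3
{"x":0.0057,"y":0.0026,"z":0,"ax":0,"ay":0,"az":0,"grip":1},{"x":0.0116,"y":0.0048,"z":0,"ax":0,"ay":0,"az":0,"grip":1},{"x":0.0176,"y":0.0068,"z":0,"ax":0,"ay":0,"az":0,"grip":1},{"x":0.0236,"y":0.0085,"z":0,"ax":0,"ay":0,"az":0,"grip":1},
```

step_arm:
  series:
    - {"x": -0.0034, "y": 0.0063, "z": 0, "ax": 0, "ay": 0, "az": 0, "grip": 1}
    - {"x": -0.0024, "y": 0.0125, "z": 0, "ax": 0, "ay": 0, "az": 0, "grip": 1}
    - {"x": -0.0011, "y": 0.0186, "z": 0, "ax": 0, "ay": 0, "az": 0, "grip": 1}
    - {"x": 0.0005, "y": 0.0247, "z": 0, "ax": 0, "ay": 0, "az": 0, "grip": 1}

```text
time: 9.1
tool_pos: [0.6332, -0.0697, 0.2013]
tcp_rot: [0.004, 3.135, -0.012]
wrist_force: [4.7, -9.6, 0.5]
width: 0.232
grip_force: 49.3
```

```bash
python3 -c "
from h import *;st()"
```

```text
t 9.10 ang 11.7 r 60.3mm F_rad 2.6 F_tan -10.4 Fz 0.5 [ 0.004  3.135 -0.012] 49.3
```

step_arm:
  series:
    - {"x": 0.0019, "y": 0.006, "z": 0, "ax": 0, "ay": 0, "az": 0, "grip": 1}
    - {"x": 0.0042, "y": 0.0119, "z": 0, "ax": 0, "ay": 0, "az": 0, "grip": 1}
    - {"x": 0.0067, "y": 0.0176, "z": 0, "ax": 0, "ay": 0, "az": 0, "grip": 1}
    - {"x": 0.0095, "y": 0.0232, "z": 0, "ax": 0, "ay": 0, "az": 0, "grip": 1}

```text
time: 9.5
tool_pos: [0.6292, -0.0576, 0.2015]
tcp_rot: [0.004, 3.134, -0.01]
wrist_force: [6.1, -7.4, 0.4]
width: 0.228
grip_force: 49.2
```

```bash
python3 -c "
from h import *;st()"
```

```text
t 9.50 ang 23.8 r 60.2mm F_rad 2.6 F_tan -9.2 Fz 0.4 [ 0.004  3.134 -0.01 ] 49.2
```

Good: still driving, with no seat yet. Next 12° (28.3→40.3).

step_arm:
  series:
    - {"x": 0.0031, "y": 0.0055, "z": 0, "ax": 0, "ay": 0, "az": 0, "grip": 1}
    - {"x": 0.0065, "y": 0.0107, "z": 0, "ax": 0, "ay": 0, "az": 0, "grip": 1}
    - {"x": 0.0102, "y": 0.0158, "z": 0, "ax": 0, "ay": 0, "az": 0, "grip": 1}
    - {"x": 0.0141, "y": 0.0207, "z": 0, "ax": 0, "ay": 0, "az": 0, "grip": 1}

```text
time: 9.9
tool_pos: [0.6229, -0.0466, 0.2016]
tcp_rot: [0.004, 3.132, -0.009]
wrist_force: [8.4, -7.8, -1.3]
width: 0.228
grip_force: 49.1
```

```bash
python3 -c "
from h import *;st()"
```

```text
t 9.90 ang 35.9 r 60.2mm F_rad 2.3 F_tan -11.2 Fz -1.3 [ 0.004  3.132 -0.009] 49.1
```

step_arm:
  series:
    - {"x": 0.0042, "y": 0.0047, "z": 0, "ax": 0, "ay": 0, "az": 0, "grip": 1}
    - {"x": 0.0086, "y": 0.0091, "z": 0, "ax": 0, "ay": 0, "az": 0, "grip": 1}
    - {"x": 0.0133, "y": 0.0134, "z": 0, "ax": 0, "ay": 0, "az": 0, "grip": 1}
    - {"x": 0.0181, "y": 0.0173, "z": 0, "ax": 0, "ay": 0, "az": 0, "grip": 1}

```text
time: 10.3
tool_pos: [0.6143, -0.0372, 0.2017]
tcp_rot: [0.005, 3.131, -0.006]
wrist_force: [8.9, -5.4, -1.4]
width: 0.231
grip_force: 49.1
```

```bash
python3 -c "
from h import *;st()"
```

```text
t 10.30 ang 48.0 r 60.2mm F_rad 1.9 F_tan -10.2 Fz -1.4 [ 0.005  3.131 -0.006] 49.1
```

step_arm:
  series:
    - {"x": 0.0051, "y": 0.0037, "z": 0, "ax": 0, "ay": 0, "az": 0, "grip": 1}
    - {"x": 0.0103, "y": 0.0072, "z": 0, "ax": 0, "ay": 0, "az": 0, "grip": 1}
    - {"x": 0.0158, "y": 0.0103, "z": 0, "ax": 0, "ay": 0, "az": 0, "grip": 1}
    - {"x": 0.0213, "y": 0.0132, "z": 0, "ax": 0, "ay": 0, "az": 0, "grip": 1}

```text
time: 10.7
tool_pos: [0.604, -0.0298, 0.2017]
tcp_rot: [0.005, 3.13, -0.004]
wrist_force: [10.4, -3.3, -2.2]
width: 0.23
grip_force: 49.0
```

```bash
python3 -c "
from h import *;st()"
```

```text
t 10.70 ang 60.1 r 60.1mm F_rad 2.3 F_tan -10.7 Fz -2.2 [ 0.005  3.13  -0.004] 49.0
```

step_arm:
  series:
    - {"x": 0.0057, "y": 0.0026, "z": 0, "ax": 0, "ay": 0, "az": 0, "grip": 1}
    - {"x": 0.0116, "y": 0.0048, "z": 0, "ax": 0, "ay": 0, "az": 0, "grip": 1}
    - {"x": 0.0176, "y": 0.0068, "z": 0, "ax": 0, "ay": 0, "az": 0, "grip": 1}
    - {"x": 0.0236, "y": 0.0085, "z": 0, "ax": 0, "ay": 0, "az": 0, "grip": 1}

```text
time: 11.1
tool_pos: [0.5923, -0.0246, 0.2016]
tcp_rot: [0.005, 3.13, -0.002]
wrist_force: [11.2, -1.7, -1.6]
width: 0.229
grip_force: 49.1
```

```bash
python3 -c "
from h import *;st()"
for a in 76.3 88.3 100.3 112.3 124.3 136.3 148.3 160.3 172.3 184.3 196.3 208.3 220.3; do python3 -c "
import subprocess;a=$a;print(a,flush=True);subprocess.run(['python3','arc.py',str(a),str(a+12),'4'])"|sed 's/,"z":0,"ax":0,"ay":0,"az":0,"grip":1//g'; done
```

```text
t 11.10 ang 72.3 r 60.1mm F_rad 1.7 F_tan -11.2 Fz -1.6 [ 5.00e-03  3.13e+00 -2.00e-03] 49.1
76.3
{"x":0.0061,"y":0.0013},{"x":0.0123,"y":0.0023},{"x":0.0186,"y":0.0030},{"x":0.0249,"y":0.0034},
88.3
{"x":0.0063,"y":0.0000},{"x":0.0126,"y":-0.0003},{"x":0.0188,"y":-0.0009},{"x":0.0250,"y":-0.0019},
100.3
{"x":0.0061,"y":-0.0013},{"x":0.0122,"y":-0.0029},{"x":0.0182,"y":-0.0048},{"x":0.0241,"y":-0.0070},
112.3
{"x":0.0057,"y":-0.0025},{"x":0.0114,"y":-0.0054},{"x":0.0168,"y":-0.0085},{"x":0.0221,"y":-0.0119},
124.3
{"x":0.0051,"y":-0.0037},{"x":0.0100,"y":-0.0076},{"x":0.0147,"y":-0.0118},{"x":0.0191,"y":-0.0162},
136.3
{"x":0.0042,"y":-0.0047},{"x":0.0082,"y":-0.0095},{"x":0.0119,"y":-0.0146},{"x":0.0153,"y":-0.0198},
148.3
{"x":0.0032,"y":-0.0054},{"x":0.0060,"y":-0.0110},{"x":0.0086,"y":-0.0167},{"x":0.0109,"y":-0.0226},
160.3
{"x":0.0020,"y":-0.0060},{"x":0.0036,"y":-0.0120},{"x":0.0049,"y":-0.0182},{"x":0.0059,"y":-0.0244},
172.3
{"x":0.0007,"y":-0.0062},{"x":0.0010,"y":-0.0125},{"x":0.0011,"y":-0.0188},{"x":0.0007,"y":-0.0251},
184.3
{"x":-0.0006,"y":-0.0063},{"x":-0.0016,"y":-0.0125},{"x":-0.0029,"y":-0.0186},{"x":-0.0045,"y":-0.0247},
196.3
{"x":-0.0019,"y":-0.0060},{"x":-0.0042,"y":-0.0119},{"x":-0.0067,"y":-0.0176},{"x":-0.0095,"y":-0.0232},
208.3
{"x":-0.0031,"y":-0.0055},{"x":-0.0065,"y":-0.0107},{"x":-0.0102,"y":-0.0158},{"x":-0.0141,"y":-0.0207},
220.3
{"x":-0.0042,"y":-0.0047},{"x":-0.0086,"y":-0.0091},{"x":-0.0133,"y":-0.0134},{"x":-0.0181,"y":-0.0173},
```

step_arm:
  series:
    - {"x": 0.0061, "y": 0.0013, "z": 0, "ax": 0, "ay": 0, "az": 0, "grip": 1}
    - {"x": 0.0123, "y": 0.0023, "z": 0, "ax": 0, "ay": 0, "az": 0, "grip": 1}
    - {"x": 0.0186, "y": 0.003, "z": 0, "ax": 0, "ay": 0, "az": 0, "grip": 1}
    - {"x": 0.0249, "y": 0.0034, "z": 0, "ax": 0, "ay": 0, "az": 0, "grip": 1}

```text
time: 11.5
tool_pos: [0.5821, -0.0226, 0.2021]
tcp_rot: [0.005, 3.125, -0.001]
wrist_force: [17.2, -0.9, -5.1]
width: 0.233
grip_force: 48.9
```

```bash
python3 -c "
from h import *;st()"
```

```text
t 11.50 ang 82.4 r 59.8mm F_rad 1.4 F_tan -17.2 Fz -5.1 [ 5.000e-03  3.125e+00 -1.000e-03] 48.9
```

step_arm:
  series:
    - {"x": 0, "y": 0, "z": 0, "ax": 0, "ay": 0, "az": 0, "grip": 1}

```text
time: 11.6
tool_pos: [0.5818, -0.0226, 0.2021]
tcp_rot: [0.005, 3.125, -0.001]
wrist_force: [15.9, -0.8, -4.3]
width: 0.23
grip_force: 49.0
```

```bash
python3 -c "
from h import *;st()"
```

```text
t 11.60 ang 82.6 r 59.8mm F_rad 1.3 F_tan -15.8 Fz -4.3 [ 5.000e-03  3.125e+00 -1.000e-03] 49.0
```

Back-seat found: the force jumped to about 16–17 N and is holding. Now I'll reverse clockwise through the slack.

```bash
(python3 arc.py 88.3 28.3 10; for a in 28.3 8.3 348.3 328.3 308.3 288.3 268.3 ; do python3 -c "
import subprocess;a=$a;print(a,flush=True);subprocess.run(['python3','arc.py',str(a),str(a-20),'4'])"; done)|sed 's/,"z":0,"ax":0,"ay":0,"az":0,"grip":1//g'
```

```text
{"x":-0.0125,"y":-0.0010},{"x":-0.0249,"y":-0.0034},{"x":-0.0369,"y":-0.0070},{"x":-0.0485,"y":-0.0118},{"x":-0.0595,"y":-0.0178},{"x":-0.0698,"y":-0.0250},{"x":-0.0793,"y":-0.0332},{"x":-0.0880,"y":-0.0423},{"x":-0.0956,"y":-0.0523},{"x":-0.1021,"y":-0.0631},
28.3
{"x":-0.0046,"y":-0.0094},{"x":-0.0083,"y":-0.0192},{"x":-0.0111,"y":-0.0293},{"x":-0.0131,"y":-0.0396},
8.3
{"x":-0.0011,"y":-0.0104},{"x":-0.0012,"y":-0.0209},{"x":-0.0004,"y":-0.0313},{"x":0.0012,"y":-0.0417},
348.3
{"x":0.0026,"y":-0.0101},{"x":0.0060,"y":-0.0200},{"x":0.0103,"y":-0.0296},{"x":0.0154,"y":-0.0387},
328.3
{"x":0.0059,"y":-0.0087},{"x":0.0125,"y":-0.0168},{"x":0.0198,"y":-0.0243},{"x":0.0277,"y":-0.0311},
308.3
{"x":0.0085,"y":-0.0061},{"x":0.0175,"y":-0.0115},{"x":0.0269,"y":-0.0160},{"x":0.0367,"y":-0.0198},
288.3
{"x":0.0101,"y":-0.0029},{"x":0.0204,"y":-0.0048},{"x":0.0308,"y":-0.0059},{"x":0.0412,"y":-0.0060},
268.3
{"x":0.0104,"y":0.0008},{"x":0.0208,"y":0.0024},{"x":0.0309,"y":0.0050},{"x":0.0408,"y":0.0085},
```

step_arm:
  series:
    - {"x": -0.0125, "y": -0.001, "z": 0, "ax": 0, "ay": 0, "az": 0, "grip": 1}
    - {"x": -0.0249, "y": -0.0034, "z": 0, "ax": 0, "ay": 0, "az": 0, "grip": 1}
    - {"x": -0.0369, "y": -0.007, "z": 0, "ax": 0, "ay": 0, "az": 0, "grip": 1}
    - {"x": -0.0485, "y": -0.0118, "z": 0, "ax": 0, "ay": 0, "az": 0, "grip": 1}
    - {"x": -0.0595, "y": -0.0178, "z": 0, "ax": 0, "ay": 0, "az": 0, "grip": 1}

```text
time: 12.1
tool_pos: [0.6058, -0.0305, 0.2009]
tcp_rot: [0.004, 3.14, 0.002]
wrist_force: [2.1, 3.7, 4.4]
width: 0.231
grip_force: 50.1
```

```bash
python3 -c "
from h import *;st()"; python3 arc.py 58.3 28.3 5
```

```text
t 12.10 ang 58.4 r 60.4mm F_rad 4.2 F_tan 0.2 Fz 4.4 [4.00e-03 3.14e+00 2.00e-03] 50.1
{"x":-0.0103,"y":-0.0072,"z":0,"ax":0,"ay":0,"az":0,"grip":1},{"x":-0.0198,"y":-0.0153,"z":0,"ax":0,"ay":0,"az":0,"grip":1},{"x":-0.0285,"y":-0.0245,"z":0,"ax":0,"ay":0,"az":0,"grip":1},{"x":-0.0361,"y":-0.0345,"z":0,"ax":0,"ay":0,"az":0,"grip":1},{"x":-0.0426,"y":-0.0452,"z":0,"ax":0,"ay":0,"az":0,"grip":1},
```

step_arm:
  series:
    - {"x": -0.0113, "y": -0.0052, "z": 0, "ax": 0, "ay": 0, "az": 0, "grip": 1}
    - {"x": -0.0208, "y": -0.0133, "z": 0, "ax": 0, "ay": 0, "az": 0, "grip": 1}
    - {"x": -0.0295, "y": -0.0225, "z": 0, "ax": 0, "ay": 0, "az": 0, "grip": 1}
    - {"x": -0.0371, "y": -0.0325, "z": 0, "ax": 0, "ay": 0, "az": 0, "grip": 1}
    - {"x": -0.0436, "y": -0.0432, "z": 0, "ax": 0, "ay": 0, "az": 0, "grip": 1}

```text
time: 12.6
tool_pos: [0.6274, -0.0534, 0.2008]
tcp_rot: [0.004, 3.14, -0.001]
wrist_force: [1.8, 1.9, 5.5]
width: 0.229
grip_force: 50.1
```

```bash
python3 -c "
from h import *;st()"
```

```text
t 12.60 ang 28.2 r 60.5mm F_rad 2.5 F_tan 0.8 Fz 5.5 [ 4.00e-03  3.14e+00 -1.00e-03] 50.1
```

Still slack (0.8 N). Next 20° (28.3→8.3).

step_arm:
  series:
    - {"x": -0.0046, "y": -0.0094, "z": 0, "ax": 0, "ay": 0, "az": 0, "grip": 1}
    - {"x": -0.0083, "y": -0.0192, "z": 0, "ax": 0, "ay": 0, "az": 0, "grip": 1}
    - {"x": -0.0111, "y": -0.0293, "z": 0, "ax": 0, "ay": 0, "az": 0, "grip": 1}
    - {"x": -0.0131, "y": -0.0396, "z": 0, "ax": 0, "ay": 0, "az": 0, "grip": 1}

```text
time: 13.0
tool_pos: [0.6339, -0.0735, 0.2008]
tcp_rot: [0.004, 3.14, -0.001]
wrist_force: [2.0, 1.0, 4.6]
width: 0.228
grip_force: 50.1
```

```bash
python3 -c "
from h import *;st()"
```

```text
t 13.00 ang 8.0 r 60.3mm F_rad 2.1 F_tan 0.7 Fz 4.6 [ 4.00e-03  3.14e+00 -1.00e-03] 50.1
```

step_arm:
  series:
    - {"x": -0.0011, "y": -0.0104, "z": 0, "ax": 0, "ay": 0, "az": 0, "grip": 1}
    - {"x": -0.0012, "y": -0.0209, "z": 0, "ax": 0, "ay": 0, "az": 0, "grip": 1}
    - {"x": -0.0004, "y": -0.0313, "z": 0, "ax": 0, "ay": 0, "az": 0, "grip": 1}
    - {"x": 0.0012, "y": -0.0417, "z": 0, "ax": 0, "ay": 0, "az": 0, "grip": 1}

```text
time: 13.4
tool_pos: [0.6329, -0.0946, 0.2007]
tcp_rot: [0.004, 3.14, -0.002]
wrist_force: [1.4, 1.0, 4.3]
width: 0.231
grip_force: 50.1
```

```bash
python3 -c "
from h import *;st()"
```

```text
t 13.40 ang 347.8 r 60.2mm F_rad 1.2 F_tan 1.2 Fz 4.3 [ 4.00e-03  3.14e+00 -2.00e-03] 50.1
```

step_arm:
  series:
    - {"x": 0.0026, "y": -0.0101, "z": 0, "ax": 0, "ay": 0, "az": 0, "grip": 1}
    - {"x": 0.006, "y": -0.02, "z": 0, "ax": 0, "ay": 0, "az": 0, "grip": 1}
    - {"x": 0.0103, "y": -0.0296, "z": 0, "ax": 0, "ay": 0, "az": 0, "grip": 1}
    - {"x": 0.0154, "y": -0.0387, "z": 0, "ax": 0, "ay": 0, "az": 0, "grip": 1}

```text
time: 13.8
tool_pos: [0.6265, -0.1107, 0.2009]
tcp_rot: [0.005, 3.137, 0.007]
wrist_force: [5.7, 8.5, 4.8]
width: 0.229
grip_force: 50.4
```

```bash
python3 -c "
from h import *;st()"
```

```text
t 13.80 ang 331.2 r 59.8mm F_rad 0.9 F_tan 10.3 Fz 4.8 [0.005 3.137 0.007] 50.4
```

Pick-up felt at about 340° (between 347.8° and 334°). The half turn therefore ends at about 160°.

```bash
(python3 arc.py 328.3 268.3 10;python3 arc.py 268.3 208.3 10;python3 arc.py 208.3 157.3 10)|sed 's/,"z":0,"ax":0,"ay":0,"az":0,"grip":1//g'
```

```text
{"x":0.0072,"y":-0.0103},{"x":0.0153,"y":-0.0198},{"x":0.0245,"y":-0.0285},{"x":0.0345,"y":-0.0361},{"x":0.0452,"y":-0.0426},{"x":0.0566,"y":-0.0480},{"x":0.0684,"y":-0.0521},{"x":0.0806,"y":-0.0550},{"x":0.0931,"y":-0.0566},{"x":0.1057,"y":-0.0569},
{"x":0.0125,"y":0.0010},{"x":0.0249,"y":0.0034},{"x":0.0369,"y":0.0070},{"x":0.0485,"y":0.0118},{"x":0.0595,"y":0.0178},{"x":0.0698,"y":0.0250},{"x":0.0793,"y":0.0332},{"x":0.0880,"y":0.0423},{"x":0.0956,"y":0.0523},{"x":0.1021,"y":0.0631},
{"x":0.0046,"y":0.0096},{"x":0.0084,"y":0.0196},{"x":0.0113,"y":0.0299},{"x":0.0132,"y":0.0404},{"x":0.0142,"y":0.0510},{"x":0.0142,"y":0.0617},{"x":0.0133,"y":0.0723},{"x":0.0115,"y":0.0829},{"x":0.0087,"y":0.0932},{"x":0.0050,"y":0.1032},
```

step_arm:
  series:
    - {"x": 0.0072, "y": -0.0103, "z": 0, "ax": 0, "ay": 0, "az": 0, "grip": 1}
    - {"x": 0.0153, "y": -0.0198, "z": 0, "ax": 0, "ay": 0, "az": 0, "grip": 1}
    - {"x": 0.0245, "y": -0.0285, "z": 0, "ax": 0, "ay": 0, "az": 0, "grip": 1}
    - {"x": 0.0345, "y": -0.0361, "z": 0, "ax": 0, "ay": 0, "az": 0, "grip": 1}
    - {"x": 0.0452, "y": -0.0426, "z": 0, "ax": 0, "ay": 0, "az": 0, "grip": 1}

```text
time: 14.3
tool_pos: [0.6048, -0.1329, 0.2009]
tcp_rot: [0.005, 3.135, 0.004]
wrist_force: [8.1, 5.8, 2.6]
width: 0.233
grip_force: 50.0
```

```bash
python3 -c "
from h import *;st()"; (python3 arc.py 298.3 238.3 10;python3 arc.py 238.3 208.3 5)|sed 's/,"z":0,"ax":0,"ay":0,"az":0,"grip":1//g'
```

```text
t 14.30 ang 301.1 r 59.5mm F_rad -0.8 F_tan 10.0 Fz 2.6 [0.005 3.135 0.004] 50.0
{"x":0.0114,"y":-0.0054},{"x":0.0232,"y":-0.0095},{"x":0.0354,"y":-0.0124},{"x":0.0479,"y":-0.0140},{"x":0.0605,"y":-0.0143},{"x":0.0730,"y":-0.0133},{"x":0.0853,"y":-0.0109},{"x":0.0973,"y":-0.0073},{"x":0.1089,"y":-0.0025},{"x":0.1199,"y":0.0036},
{"x":0.0103,"y":0.0072},{"x":0.0198,"y":0.0153},{"x":0.0285,"y":0.0245},{"x":0.0361,"y":0.0345},{"x":0.0426,"y":0.0452},
```

Driving steadily at 10 N. Continue 298.3→238.3.

step_arm:
  series:
    - {"x": 0.0114, "y": -0.0054, "z": 0, "ax": 0, "ay": 0, "az": 0, "grip": 1}
    - {"x": 0.0232, "y": -0.0095, "z": 0, "ax": 0, "ay": 0, "az": 0, "grip": 1}
    - {"x": 0.0354, "y": -0.0124, "z": 0, "ax": 0, "ay": 0, "az": 0, "grip": 1}
    - {"x": 0.0479, "y": -0.014, "z": 0, "ax": 0, "ay": 0, "az": 0, "grip": 1}
    - {"x": 0.0605, "y": -0.0143, "z": 0, "ax": 0, "ay": 0, "az": 0, "grip": 1}
    - {"x": 0.073, "y": -0.0133, "z": 0, "ax": 0, "ay": 0, "az": 0, "grip": 1}
    - {"x": 0.0853, "y": -0.0109, "z": 0, "ax": 0, "ay": 0, "az": 0, "grip": 1}
    - {"x": 0.0973, "y": -0.0073, "z": 0, "ax": 0, "ay": 0, "az": 0, "grip": 1}
    - {"x": 0.1089, "y": -0.0025, "z": 0, "ax": 0, "ay": 0, "az": 0, "grip": 1}
    - {"x": 0.1199, "y": 0.0036, "z": 0, "ax": 0, "ay": 0, "az": 0, "grip": 1}

```text
time: 15.3
tool_pos: [0.5451, -0.1341, 0.2005]
tcp_rot: [0.004, 3.134, -0.006]
wrist_force: [9.8, -3.7, -3.4]
width: 0.227
grip_force: 49.2
```

```bash
python3 -c "
from h import *;st()"
```

```text
t 15.30 ang 241.0 r 59.7mm F_rad -1.5 F_tan 10.3 Fz -3.4 [ 0.004  3.134 -0.006] 49.2
```

step_arm:
  series:
    - {"x": 0.0103, "y": 0.0072, "z": 0, "ax": 0, "ay": 0, "az": 0, "grip": 1}
    - {"x": 0.0198, "y": 0.0153, "z": 0, "ax": 0, "ay": 0, "az": 0, "grip": 1}
    - {"x": 0.0285, "y": 0.0245, "z": 0, "ax": 0, "ay": 0, "az": 0, "grip": 1}
    - {"x": 0.0361, "y": 0.0345, "z": 0, "ax": 0, "ay": 0, "az": 0, "grip": 1}
    - {"x": 0.0426, "y": 0.0452, "z": 0, "ax": 0, "ay": 0, "az": 0, "grip": 1}

```text
time: 15.8
tool_pos: [0.5228, -0.1129, 0.2001]
tcp_rot: [0.004, 3.137, -0.011]
wrist_force: [7.7, -8.4, -3.9]
width: 0.231
grip_force: 49.4
```

```bash
python3 -c "
from h import *;st()";python3 arc.py 208.3 168.3 7
```

```text
t 15.80 ang 211.2 r 60.0mm F_rad -2.2 F_tan 11.2 Fz -3.9 [ 0.004  3.137 -0.011] 49.4
{"x":0.0051,"y":0.0108,"z":0,"ax":0,"ay":0,"az":0,"grip":1},{"x":0.0092,"y":0.0221,"z":0,"ax":0,"ay":0,"az":0,"grip":1},{"x":0.0121,"y":0.0337,"z":0,"ax":0,"ay":0,"az":0,"grip":1},{"x":0.0138,"y":0.0455,"z":0,"ax":0,"ay":0,"az":0,"grip":1},{"x":0.0143,"y":0.0575,"z":0,"ax":0,"ay":0,"az":0,"grip":1},{"x":0.0137,"y":0.0694,"z":0,"ax":0,"ay":0,"az":0,"grip":1},{"x":0.0118,"y":0.0812,"z":0,"ax":0,"ay":0,"az":0,"grip":1},
```

step_arm:
  series:
    - {"x": 0.0051, "y": 0.0108, "z": 0, "ax": 0, "ay": 0, "az": 0, "grip": 1}
    - {"x": 0.0092, "y": 0.0221, "z": 0, "ax": 0, "ay": 0, "az": 0, "grip": 1}
    - {"x": 0.0121, "y": 0.0337, "z": 0, "ax": 0, "ay": 0, "az": 0, "grip": 1}
    - {"x": 0.0138, "y": 0.0455, "z": 0, "ax": 0, "ay": 0, "az": 0, "grip": 1}
    - {"x": 0.0143, "y": 0.0575, "z": 0, "ax": 0, "ay": 0, "az": 0, "grip": 1}
    - {"x": 0.0137, "y": 0.0694, "z": 0, "ax": 0, "ay": 0, "az": 0, "grip": 1}
    - {"x": 0.0118, "y": 0.0812, "z": 0, "ax": 0, "ay": 0, "az": 0, "grip": 1}

```text
time: 16.5
tool_pos: [0.5144, -0.073, 0.1998]
tcp_rot: [-0.003, -3.14, 0.013]
wrist_force: [-0.7, -10.1, 1.8]
width: 0.232
grip_force: 50.0
```

```bash
python3 -c "
from h import *;st()";python3 arc.py 168.3 156.3 4
```

```text
t 16.50 ang 171.6 r 60.4mm F_rad -0.8 F_tan 10.0 Fz 1.8 [-3.00e-03 -3.14e+00  1.30e-02] 50.0
{"x":-0.0014,"y":0.0061,"z":0,"ax":0,"ay":0,"az":0,"grip":1},{"x":-0.0032,"y":0.0121,"z":0,"ax":0,"ay":0,"az":0,"grip":1},{"x":-0.0053,"y":0.0181,"z":0,"ax":0,"ay":0,"az":0,"grip":1},{"x":-0.0076,"y":0.0239,"z":0,"ax":0,"ay":0,"az":0,"grip":1},
```

step_arm:
  series:
    - {"x": -0.0014, "y": 0.0061, "z": 0, "ax": 0, "ay": 0, "az": 0, "grip": 1}
    - {"x": -0.0032, "y": 0.0121, "z": 0, "ax": 0, "ay": 0, "az": 0, "grip": 1}
    - {"x": -0.0053, "y": 0.0181, "z": 0, "ax": 0, "ay": 0, "az": 0, "grip": 1}
    - {"x": -0.0076, "y": 0.0239, "z": 0, "ax": 0, "ay": 0, "az": 0, "grip": 1}

```text
time: 16.9
tool_pos: [0.5173, -0.061, 0.1997]
tcp_rot: [-0.003, -3.138, 0.012]
wrist_force: [-3.7, -9.6, 4.9]
width: 0.232
grip_force: 50.2
```

```bash
python3 -c "
from h import *;st()"
```

```text
t 16.90 ang 159.8 r 60.6mm F_rad 0.2 F_tan 10.3 Fz 4.9 [-3.000e-03 -3.138e+00  1.200e-02] 50.2
```

At 159.8°, the half turn is done. I'll relieve the load, open the fingers and retreat.

step_arm:
  series:
    - {"x": 0.002, "y": -0.005, "z": 0, "ax": 0, "ay": 0, "az": 0, "grip": 1}
    - {"x": 0.002, "y": -0.005, "z": 0, "ax": 0, "ay": 0, "az": 0, "grip": -1}
    - {"x": 0.002, "y": -0.005, "z": 0, "ax": 0, "ay": 0, "az": 0, "grip": -1}
    - {"x": 0.002, "y": -0.005, "z": 0, "ax": 0, "ay": 0, "az": 0, "grip": -1}
    - {"x": 0.002, "y": -0.005, "z": 0, "ax": 0, "ay": 0, "az": 0, "grip": -1}
    - {"x": 0.002, "y": -0.005, "z": 0, "ax": 0, "ay": 0, "az": 0, "grip": -1}
    - {"x": 0.002, "y": -0.005, "z": -0.06, "ax": 0, "ay": 0, "az": 0, "grip": -1}
    - {"x": 0.002, "y": -0.005, "z": -0.14, "ax": 0, "ay": 0, "az": 0, "grip": -1}
    - {"x": 0.002, "y": -0.005, "z": -0.22, "ax": 0, "ay": 0, "az": 0, "grip": -1}
    - {"x": 0.002, "y": -0.005, "z": -0.28, "ax": 0, "ay": 0, "az": 0, "grip": -1}
    - {"x": 0.002, "y": -0.005, "z": -0.28, "ax": 0, "ay": 0, "az": 0, "grip": -1}

```text
time: 18.0
tool_pos: [0.5204, -0.0597, 0.3462]
tcp_rot: [0.004, 3.131, -0.003]
wrist_force: [0.7, -0.2, 0.9]
width: 1.003
grip_force: 0.0
```

```bash
python3 - <<'E'
from h import *
st()
cam('wrist','w4.png')
E
```

```text
t 18.00 ang 157.5 r 58.1mm F_rad -0.7 F_tan -0.1 Fz 0.9 [ 4.000e-03  3.131e+00 -3.000e-03] 0.0
```

View pics/w4.png

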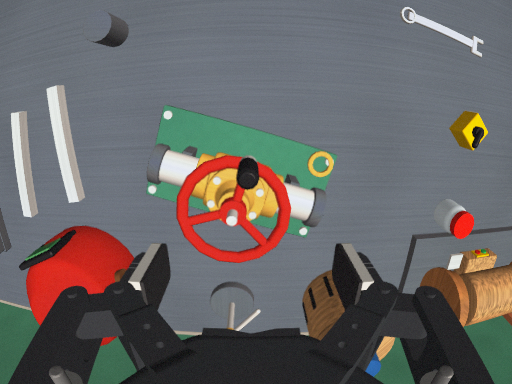

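The gripper is clear of the wheel. The handle is at (248,172), near where I released it, and everything else is undisturbed, so I'm handing the job in.

```bash
python3 -c "
from workcell import bot
print(bot.finish_job())"
```

```text
the job is handed in; nothing more can be done
None
```

I opened the valve until the stem met the back-seat (about 17 N at the handle), then screwed the stem back down by half a turn, good to about 7° (0.1 mm) because the slack pick-up was felt only to within about 14°; the wheel is released, nothing else on the bench was touched, and the job is handed in.

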